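# Close up the microscope lamp supply

### The job

The white lamp supply box of the microscope stands open. Seat its cover plate (the oblong aluminium plate with a bridge handle and two holes) on the two pins inside the box so that it lies fully down, setting it down gently; then lower the box's hinged lid gently until it is fully closed. Leave everything else on the bench where it is.

Things in the scene. Friction and masses are not known exactly. Their poses are not given: they have to be found in the camera images.
- unit: White open-topped metal box fixed to the bench, 220 (its x) x 190 (its y) x 75 mm high, walls 5 mm. Origin: centre of its underside, z up. Inside, two aluminium rails run along y (24 mm wide, 120 long, centred at x = +-52 mm), tops 35 mm above the underside. A steel pin stands on each: at (x, y) = (+50, -33) and (-50, +33) mm, diameter 10, 16 mm tall, the last 6 mm tapering to 4 mm.
- seat (a point): Where the centre of the cover plate's underside comes when seated: on the box's centre line, 35 mm above its underside; axes those of the box. Seated, the plate's x is parallel to the box's (either way round) and its handle ends 69 mm above the box's underside, below the rim.
- cover: Loose oblong aluminium cover plate, 130 (its x) x 100 (its y) x 6 mm, about 0.25 kg, flat on the bench. Origin: centre of underside, z up. Two through holes, diameter 13, at (x, y) = (+50, -33) and (-50, +33) mm, so it fits the pins equally well turned by 180 degrees. On its middle a bridge handle: bar 18 mm wide in x, 60 long along y, from 20 to 34 mm above the underside, on two posts.
- lid (a joint): Hinge angle of the lid, rad: 0 closed, 1.57 upright, starts at 1.6 to 1.95 (stop at 2.05). Flat panel 220 x 190 x 8 mm, 0.25 kg; when closed its underside is at the rim (75 mm up), its outer face on top (83 mm), its free edge at the box's +y side. Open, it stands up to 265 mm high. The hinge is stiff (0.36 N m): it stays at any angle and must be pushed all the way.
- lid_hinge (a point): Middle of the hinge line, which runs along the box's x at y = -95 mm and 75 mm above its underside; axes those of the box.
- lid_edge (a point): Middle of the lid's free edge, half way through its 8 mm thickness, 190 mm from the hinge line.
- blank: Bystander: square aluminium plate 95 x 95 x 6 mm without holes, with a round knob (24 mm diameter, top at 32 mm) on its middle. Not the cover. Origin: centre of underside.
- bottle: Bystander: white plastic bottle with dark cap, diameter 68, 130 mm tall. Origin: centre of underside.
- tape: Bystander: roll of white tape lying flat, diameter 84, 24 mm high. Origin: centre of underside.
- driver: Bystander: screwdriver with a red handle, about 200 mm long, lying on the bench. Origin: on its underside.
- bell: Bystander: clear round cover with a knob, diameter 110, 72 mm high. Origin: centre of underside.
- dish: Bystander: shallow glass dish, diameter 90, 22 mm high. Origin: centre of underside.
- jar: Bystander: grey jar with white cap, diameter 64, 70 mm tall. Origin: centre of underside.
There are look-alikes about, which are no part of the job. Leave any blue or yellow look-alike of the cover alone.

How it is judged:
On the way, in this order (a step that is already met when the one before it is completed fails the run):
1. the cover plate lies seated on the pins, let go, while the lid is still open (horizontal distance between cover and seat below 0.005 m and z of cover in the frame of unit between 0.032 and 0.0375 m and angle between cover's own z axis and vertical below 0.04 rad and angle between the x axis of cover and the x axis of unit, either way round below 0.08 rad and value of joint lid above 1 rad and contact force between the fingers and cover below 0.1 N), for 0.2 s.
2. the lid is closed over it (value of joint lid below 0.04 rad), for 0.2 s.
At the end, for the whole second after the job is handed in: The cover plate rests on the rails over both pins (underside 32 to 37.5 mm above the box's underside, centre within 5 mm of the seat, level within 0.04 rad, square to the box within 0.08 rad), at rest; the lid is closed to within 0.04 rad; every bystander is within 30 mm of where it started (horizontal distance between cover and seat below 0.005 m and z of cover in the frame of unit between 0.032 and 0.0375 m and angle between cover's own z axis and vertical below 0.04 rad and angle between the x axis of cover and the x axis of unit, either way round below 0.08 rad and value of joint lid below 0.04 rad and linear speed of cover below 0.02 m/s and distance of each of blank, bottle, tape, driver, bell, dish, jar from where it was at the start of the episode below 0.03 m); the robot touches nothing.
It fails at once if the lid is slammed (falls or is knocked shut faster than 2 rad/s, below 1 rad) (velocity of joint lid below -2 rad/s and value of joint lid below 1 rad).
It fails at once if the cover plate is dropped on the box or forced against it (over 60 N) (contact force between cover and unit above 60 N).
It fails at once if a bystander is moved more than 30 mm (distance of any of blank, bottle, tape, driver, bell, dish, jar from where it was at the start of the episode above 0.03 m).
It also fails if it takes over 64 s, if anything falls off the work surface, if the arm or the gripper's body presses on something with over 40 N, if the wrist force passes 120 N, or if a joint passes its speed limit or range.

### The arm

A 6-joint arm with a two-finger parallel gripper is mounted at the origin on the work surface. World frame = base frame: x ahead of the robot, y to its left, z up, the work surface at z = 0. Lengths are in m, angles in rad, forces in N, time in s.
With the tool pointing down it reaches from about 0.35 to 0.975 m from the base axis. Payload 4.9 kg.
Tool frame: the origin (TCP) lies at the very end of the fingers, on their centre line; the grasp point (between the pads) lies 19 mm behind it; z points along the fingers, y is the line along which they close (so a half turn about z gives the same grasp; the last joint's range is limited). The gripper opens to 85 mm and grips with 20 to 120 N. Pads are 22 mm wide; open, the fingers measure 114 mm over their backs; the gripper's body (76 mm by 85 mm) begins 54 mm behind the grasp point. The pads swing forward as they close: fully open they stand 13 mm farther back than shut.
Start: joints at [1.067, 0.053, 1.613, -0, 1.476, -0.119], TCP at [0.235, 0.579, 0.231] pointing down, gripper open.
Joint ranges: [-3.01, 3.01], [-1.01, 2.22], [0.06, 2.58], [-1.02, 4.17], [0.09, 2.62], [-3.14, 3.14]. Speed limits (rad/s): [2.57, 2.57, 3.14, 3.14, 3.14, 3.14].

### API

Orientations are given as a rotation vector (axis times angle).
In Python, from station import get_obs, get_image, get_calibration, finish_job gives the robot as it stands.
- The arm moves only by the tool servo_tool, never from a script. Its argument "increments" is a list of rows, each a list of 5 numbers: the opening, from 0 (shut) to 1 (fully open), then the shift along the tool's x, y, z in mm, then the turn about the tool's z in degrees. In form: [[jaw, tx, ty, tz, spin], ...]. A call has 1 to 12 rows; each row shifts and turns the commanded pose from where the row before left it, along the tool's axes as they then stand; what a row does not reach is not made up. A row lasts 1/8 s, in which the tool goes at most 62.5 mm and 10.7 degrees, less where a joint would pass 70% of its speed; a pose out of reach is approached as far as the arm can. A call is refused whole if a number of a shift passes 62.5 or a number of a turn 10.7, either way. A call with a gripper value outside its range is refused whole. The fingers move at their own pace and stop on an object; "force" is the grip in N (left out, the last holds). Time passes only in rows, so rows that do not move let the fingers close. It gives the time, the measured TCP pose, the force, the opening and the grip force at its end, in the units of the state.
- get_obs(): the state, without advancing time (a new reading comes with each control period).
- get_image(name): name is "side" or "top"; returns the picture (384x512x3 uint8, red, green, blue); there is no depth.
- get_calibration(name): a dict with "fx", "fy", "cx", "cy" (pixels), "dist_coeffs" ([k1, k2, p1, p2, k3] as OpenCV has them; the pictures are not rectified), "R" (3x3) and "t" (3): a world point X has camera coordinates R X + t. Camera axes: x right, y down, z forward; pixel columns grow to the right and rows downward; lengths in m; the calibration is good to about 2 mm. A picture is of the moment at which its call begins. get_calibration takes no time and is no camera call.
- finish_job(): hands the job in; it is judged then, once.
The state is a dict: "t": time; "q": joint angles; "dq": joint speeds; "effort": joint torques, N m; "tool_pos": TCP position; "tool_rot": TCP orientation; "contact_force": force on the tool from outside, world axes, zero at the start; "wrist_torque": the same for the moment, N m; "opening": finger opening in m; "grip_force": force on a finger pad.
Only numpy, scipy, OpenCV 4.12 (cv2) and the standard library are available. Lean on these libraries where they do the work, as an engineer would, in place of code of your own. Each camera call takes 0.05 s, during which the arm holds its last target. There are 200 camera calls.

## Working session

There is one attempt and no reset: what is moved stays moved. The work goes in short steps, Python scripts to look and compute and a tool call to move; the robot and the scene stay as the last step left them, time stands still between calls to the robot, and variables do not carry over. Pictures are saved under pics/ and viewed, at most 10 in all, crops included, and the job is handed in when it is done.

Besides the shell and the picture viewer there is one more tool, called after ">>>" by a JSON object that holds its "name" and its "arguments". servo_tool: Moves the arm, as the interface text tells. Its arguments: {"type":"object","properties":{"increments":{"type":"array"},"force":{"type":"number"}},"required":["increments"]}

```bash
mkdir -p pics
cat > h.py <<'E'
import numpy as np, cv2
from station import *
def snap(n,f):
    im=get_image(n)[:,:,::-1].copy(); cv2.imwrite(f,im); return im
def ray(n,uv,z):
    c=get_calibration(n);K=np.array([[c['fx'],0,c['cx']],[0,c['fy'],c['cy']],[0,0,1.]])
    p=cv2.undistortPoints(np.array(uv,float).reshape(-1,1,2),K,np.array(c['dist_coeffs'])).reshape(-1,2)
    R=np.array(c['R']);t=np.array(c['t']);o=-R.T@t
    d=np.c_[p,np.ones(len(p))]@R
    return o+d*((np.broadcast_to(z,len(p))-o[2])/d[:,2])[:,None]
def proj(n,X):
    c=get_calibration(n);K=np.array([[c['fx'],0,c['cx']],[0,c['fy'],c['cy']],[0,0,1.]])
    return cv2.projectPoints(np.array(X,float).reshape(-1,1,3),cv2.Rodrigues(np.array(c['R']))[0],np.array(c['t'],float),K,np.array(c['dist_coeffs']))[0].reshape(-1,2)
E
python3 - <<'E'
from h import *
for n in('top','side'):
    im=snap(n,f'pics/{n}0_raw.png'); cv2.imwrite(f'pics/{n}0.png',cv2.resize(im,(800,600),interpolation=cv2.INTER_CUBIC))
    c=get_calibration(n);print(n,-np.array(c['R']).T@np.array(c['t']),np.array(c['R']).round(2).tolist(),c['fx'])
print(get_obs())
E
```

```text
top [ 0.33205869 -0.04466748  1.36354193] [[0.02, -1.0, 0.0], [-0.99, -0.02, -0.13], [0.13, -0.0, -0.99]] 362.2611714363093
side [ 0.08161353 -1.07035735  1.02846261] [[0.92, -0.4, 0.0], [-0.25, -0.58, -0.77], [0.31, 0.71, -0.63]] 358.65472870575894
{'t': 0.1, 'q': array([ 1.06698355e+00,  5.33061294e-02,  1.61414803e+00,  3.23656003e-05,
        1.47601645e+00, -1.19033131e-01]), 'dq': array([ 0.00161865, -0.00400693, -0.00089512, -0.00062146,  0.00277611,
        0.00062552]), 'effort': array([ 5.91390744e-04, -3.94897449e+01, -3.71365821e+01, -8.08914024e-05,
        3.91437105e-03, -6.92543409e-07]), 'tool_pos': array([0.23433334, 0.5787997 , 0.23018166]), 'tool_rot': array([-6.00577404e-01, -3.08303349e+00,  2.79195358e-03]), 'contact_force': array([-0.32368322, -0.89023644, -0.53788339]), 'wrist_torque': array([0.0393051 , 0.00156682, 0.02737518]), 'grip_force': 0.0, 'opening': 0.08526662048953737}
```

View pics/top0.png

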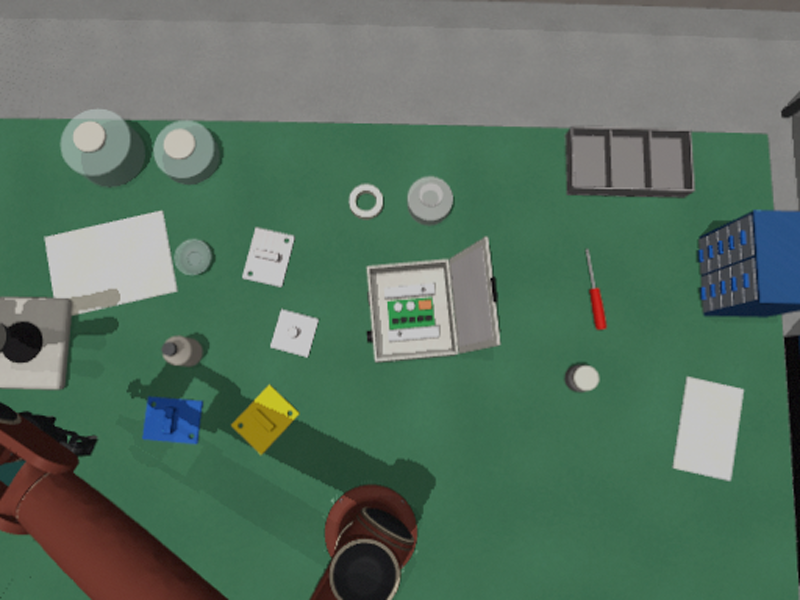

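View pics/side0.png

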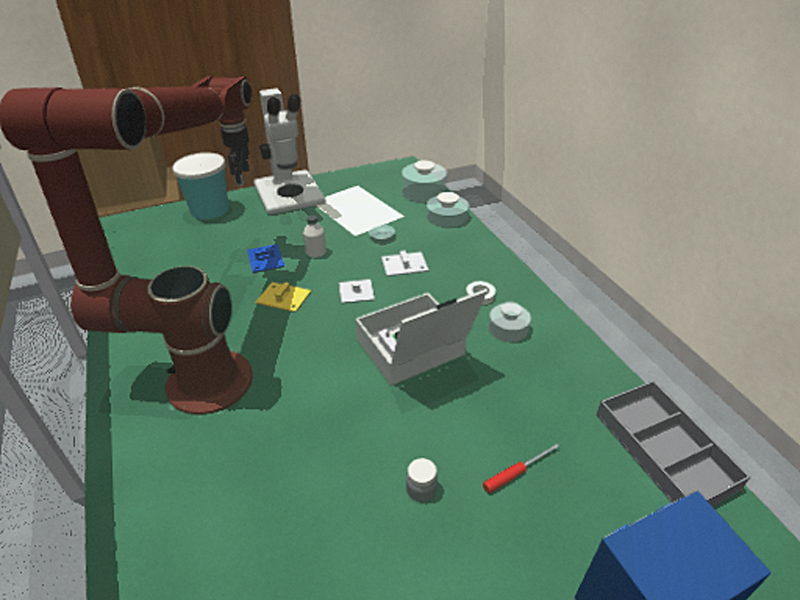

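Candidates in the top view (800x600 pixels): aluminium oblong plate with bridge handle and two holes at (268,257), which I choose; square blank with knob at (294,333); yellow look-alike at (265,420); blue look-alike at (173,420). The box is at (412,310), with its lid hinged on the right, the world −y side. Next, close crops.

Run:
```python
from h import *
im=cv2.imread('pics/top0_raw.png')
a=cv2.resize(im[140:190,150:196],None,fx=8.4,fy=8.4,interpolation=cv2.INTER_CUBIC)
b=cv2.resize(im[145:240,225:325],None,fx=8,fy=6,interpolation=cv2.INTER_CUBIC)
b=cv2.resize(im[150:235,228:328],None,fx=8,fy=7,interpolation=cv2.INTER_CUBIC)
def grid(g,x0,y0,sx,sy,st):
    for x in range(x0-x0%st+st,x0+int(g.shape[1]/sx),st): cv2.putText(g,str(x),(int((x-x0+.5)*sx)-12,12),0,.4,(0,0,255));cv2.line(g,(int((x-x0+.5)*sx),14),(int((x-x0+.5)*sx),22),(0,0,255))
    for y in range(y0-y0%st+st,y0+int(g.shape[0]/sy),st): cv2.putText(g,str(y),(0,int((y-y0+.5)*sy)+4),0,.4,(0,0,255));cv2.line(g,(28,int((y-y0+.5)*sy)),(36,int((y-y0+.5)*sy)),(0,0,255))
grid(a,150,140,8.4,8.4,5);grid(b,228,150,8,7,10)
cv2.imwrite('pics/ca.png',a);cv2.imwrite('pics/cb.png',b)
```

```text
(no output)
```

View pics/ca.png

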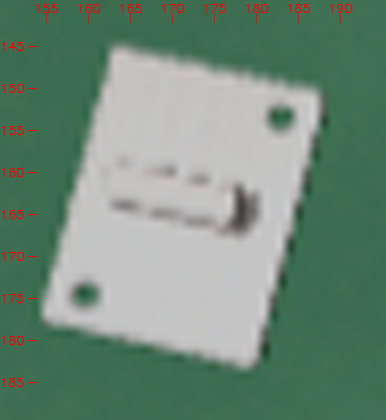

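View pics/cb.png

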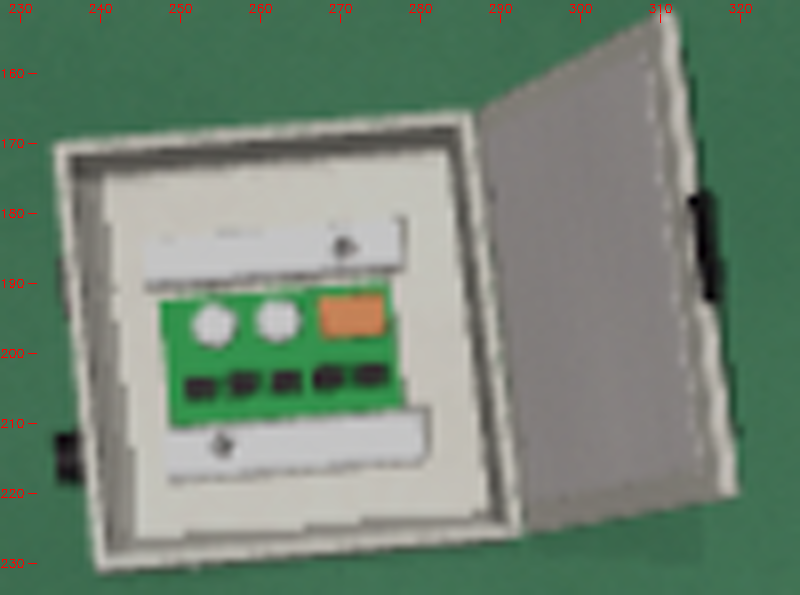

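Crop A confirms the cover: oblong, bridge handle and two diagonal holes, at about pixels (183,153.5) and (160,174.5). Crop B shows the open box with its pins at about (270.6,184.7) and (255.4,213). Now I fit both poses.

```bash
cat >> h.py <<'E'
from scipy.optimize import least_squares
def T(p,M):
    c,s=np.cos(p[2]),np.sin(p[2]);M=np.array(M,float)
    return np.c_[p[0]+c*M[:,0]-s*M[:,1],p[1]+s*M[:,0]+c*M[:,1],M[:,2]+(p[3] if len(p)>3 else 0)]
def fit(n,uv,M,p0):
    r=least_squares(lambda p:(proj(n,T(p,M))-uv).ravel(),p0);return r.x,r.fun.reshape(-1,2)
E
python3 - <<'E'
from h import *
np.set_printoptions(precision=4,suppress=True)
A=lambda c:(np.array(c)+.5)/8.4-.5+np.array([150,140])
B=lambda c:(np.array(c)+.5)/np.array([8,7])-.5+np.array([228,150])
# cover, top corners: img up=+x, left=+y
uv=A([(115,45),(322,92),(253,368),(42,322),(281,117),(86,293)])
M=np.array([(65,50,6),(65,-50,6),(-65,-50,3),(-65,50,6),(50,-33,6),(-50,33,6)])/1000
p,r=fit('top',uv,M,[.5,.25,0]);print('cover',p,r.round(1).tolist())
uv=B([(55,145),(472,110),(522,537),(100,570),(345,246),(223,445)])
M=np.array([(110,95,75),(110,-95,75),(-110,-95,75),(-110,95,75),(50,-33,51),(-50,33,51)])/1000
q,r=fit('top',uv,M,[.4,0,0]);print('unit',q,r.round(1).tolist())
q2,r=fit('top',uv[4:],M[4:],q);print('pins only',q2)
# lid edge corners crop: inner/outer top edge
uv=B([(670,12),(737,495)])
for a in np.arange(1.6,1.96,.05):
    L=[(x,-.095+.190*np.cos(a)-.004*np.sin(a)*0,.075+.19*np.sin(a)) for x in(.11,-.11)]
    print(round(a,2),(proj('top',T(q,L))-uv).round(1).tolist())
for n,c in [('blank',(294,333)),('bottle',(182,350)),('dish',(193,257))]: print(n,ray('top',[np.array(c)*.64],[.03]))
E
```

```text
cover [ 0.644   0.2681 -0.2021] [[-0.2, 0.3], [0.2, 0.2], [0.3, -0.1], [-0.1, -0.5], [-0.1, -0.0], [-0.1, 0.2]]
unit [ 0.5105 -0.0848  0.1129] [[-0.0, 0.1], [-0.1, 0.4], [0.2, -0.3], [-0.3, -0.1], [0.1, -0.2], [0.1, 0.1]]
pins only [ 0.5103 -0.0844  0.1118]
1.6 [[-17.2, 0.6], [-17.7, 1.8]]
1.65 [[-14.2, 0.3], [-14.7, 1.5]]
1.7 [[-11.2, 0.1], [-11.6, 1.2]]
1.75 [[-8.3, 0.0], [-8.6, 1.0]]
1.8 [[-5.4, -0.1], [-5.7, 0.8]]
1.85 [[-2.7, -0.2], [-2.9, 0.5]]
1.9 [[0.1, -0.2], [-0.1, 0.3]]
1.95 [[2.7, -0.1], [2.5, 0.1]]
blank [[0.4542 0.191  0.03  ]]
bottle [[0.4084 0.4542 0.03  ]]
dish [[0.6331 0.4433 0.03  ]]
```

>>> {"name": "servo_tool", "arguments": {"increments": [[1,-20,-5.5,0,0],[1,-41,-11,0,0],[1,-41,-11,0,0],[1,-41,-11,0,0],[1,-41,-11,0,0],[1,-41,-11,0,0],[1,-41,-11,0,0],[1,-41,-11,0,0],[1,-41,-11,0,0],[1,-41,-11,0,0],[1,-41,-11,0,0],[1,-41,-11,0,0]]}}

```text
t: 1.6
tool_pos: [0.625, 0.2827, 0.231]
tool_rot: [-0.602, -3.083, 0.001]
contact_force: [0.1, -0.1, -0.0]
opening: 0.0855
grip_force: 0.0
```

>>> {"name": "servo_tool", "arguments": {"increments": [[1,0,0,0,10],[1,0,0,0,10],[1,0,0,0,10],[1,0,0,0,10],[1,0,0,0,10],[1,0,0,0,10],[1,0,0,0,10],[1,0,0,0,9.6],[1,0,0,0,0],[1,0,0,0,0]]}}

```text
t: 2.85
tool_pos: [0.6238, 0.2845, 0.2311]
tool_rot: [2.434, 1.987, -0.001]
contact_force: [-0.3, 1.1, 0.3]
opening: 0.0858
grip_force: 0.0
```

```bash
cat >> h.py <<'E'
def go(x,y,z,yaw):
    "remaining move in current tool axes (mm) and spin (deg); yaw: world yaw of tool y"
    o=get_obs();R=cv2.Rodrigues(np.array(o['tool_rot']))[0]
    d=R.T@(np.array([x,y,z])-o['tool_pos'])*1000
    cur=np.degrees(np.arctan2(R[1,1],R[0,1]));s=(cur-np.degrees(yaw)+90)%180-90
    print('t',round(o['t'],2),'pos',o['tool_pos'].round(4),'tilt',R[:,2].round(4),'d',d.round(1),'spin',round(s,2),'F',o['contact_force'].round(1),'op',round(o['opening'],4))
E
python3 -c "
from h import *
go(.644,.2681,.011,-.2021)"
```

```text
t 2.85 pos [0.6238 0.2845 0.2311] tilt [-3.e-04 -3.e-04 -1.e+00] d [-11.9  23.1 220.1] spin 0.03 F [-0.3  1.1  0.3] op 0.0858
```

>>> {"name": "servo_tool", "arguments": {"increments": [[1,-6,11.5,10,0],[1,-5.9,11.6,30,0],[1,0,0,40,0],[1,0,0,40,0],[1,0,0,40,0],[1,0,0,30,0],[1,0,0,15,0],[1,0,0,10,0],[1,0,0,5,0],[1,0,0,0,0]]}}

```text
t: 4.1
tool_pos: [0.6444, 0.2691, 0.012]
tool_rot: [2.435, 1.984, 0.002]
contact_force: [1.2, 0.4, 0.4]
opening: 0.0855
grip_force: 0.0
```

>>> {"name": "servo_tool", "arguments": {"increments": [[0.4,0,0,0,0],[0.3,0,0,0,0],[0.2,0,0,0,0],[0.1,0,0,0,0],[0,0,0,0,0],[0,0,0,0,0],[0,0,0,0,0],[0,0,0,0,0]], "force": 50}}

```text
t: 5.1
tool_pos: [0.6442, 0.269, 0.0117]
tool_rot: [2.435, 1.984, 0.001]
contact_force: [0.1, -0.4, 2.5]
opening: 0.017
grip_force: 49.8
```

>>> {"name": "servo_tool", "arguments": {"increments": [[0,0,0,-5,0],[0,0,0,-15,0],[0,0,0,-30,0],[0,0,0,-40,0],[0,0,0,-30,0],[0,0,0,-15,-5],[0,0,0,0,-8],[0,0,0,0,-5],[0,0,0,0,0],[0,0,0,0,0]]}}

```text
t: 6.35
tool_pos: [0.6438, 0.2689, 0.1465]
tool_rot: [-2.096, -2.34, 0.0]
contact_force: [0.3, 0.3, -2.9]
opening: 0.0168
grip_force: 49.2
```

```bash
python3 -c "
from h import *
go(.5105,-.0848,.145,.1129)"
```

```text
t 6.35 pos [0.6438 0.2689 0.1465] tilt [-1.e-04 -0.e+00 -1.e+00] d [-337.  -171.2    1.5] spin -0.19 F [ 0.3  0.3 -2.9] op 0.0168
```

>>> {"name": "servo_tool", "arguments": {"increments": [[0,-15,-7.6,0,-0.2],[0,-32.2,-16.4,0,0],[0,-32.2,-16.4,0,0],[0,-32.2,-16.4,0,0],[0,-32.2,-16.4,0,0],[0,-32.2,-16.4,0,0],[0,-32.2,-16.4,0,0],[0,-32.2,-16.4,0,0],[0,-32.2,-16.4,0,0],[0,-32.2,-16.4,0,0],[0,-32.2,-16.4,0,0],[0,0,0,0,0]]}}

```text
t: 7.85
tool_pos: [0.5105, -0.0876, 0.1463]
tool_rot: [2.096, 2.34, -0.001]
contact_force: [0.4, 0.3, -2.7]
opening: 0.0171
grip_force: 49.3
```

>>> {"name": "servo_tool", "arguments": {"increments": [[0,0,0,0,0],[0,0,0,0,0]]}}

```text
t: 8.1
tool_pos: [0.5119, -0.0848, 0.1463]
tool_rot: [-2.09, -2.346, -0.0]
contact_force: [-0.1, -0.3, -2.3]
opening: 0.0173
grip_force: 49.3
```

Run:
```python
from h import *
go(.5105,-.0848,.145,.1129)
im=snap('top','pics/top1_raw.png'); s=snap('side','pics/side1_raw.png')
c=proj('side',[[.51,-.085,.12]])[0].astype(int);print(c)
a=cv2.resize(im[145:235,225:300],None,fx=6,fy=6,interpolation=cv2.INTER_CUBIC)
x,y=228,160
b=cv2.resize(s[y:y+90,x:x+58],None,fx=6,fy=6,interpolation=cv2.INTER_CUBIC)
cv2.imwrite('pics/m1.png',np.hstack([a,b]));
```

```text
t 8.1 pos [ 0.5119 -0.0848  0.1463] tilt [ 0.e+00  2.e-04 -1.e+00] d [ 0.2 -1.3  1.3] spin 0.14 F [-0.1 -0.3 -2.3] op 0.0173
[261 199]
```

View pics/m1.png

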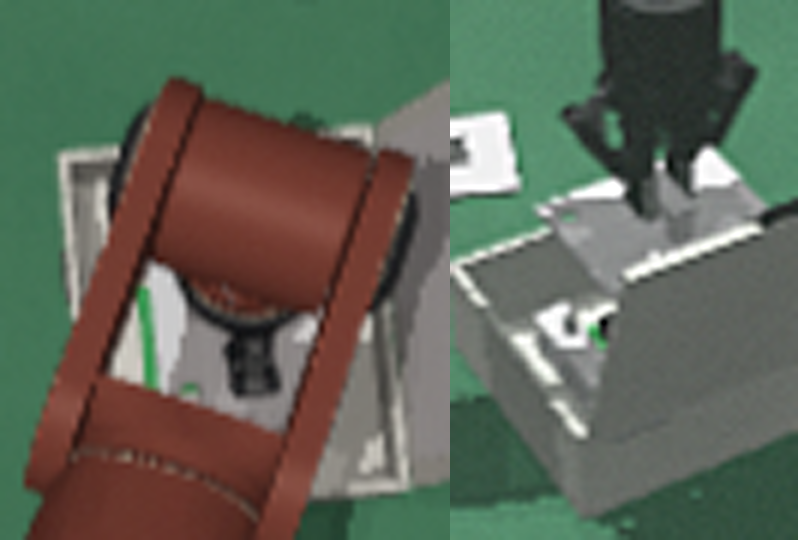

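Run:
```python
from h import *
q=[.5105,-.0848,.1129]
o=get_obs();R=cv2.Rodrigues(np.array(o['tool_rot']))[0];yaw=np.arctan2(R[1,1],R[0,1])
if abs(yaw)>1.6: yaw-=np.sign(yaw)*np.pi
c=o['tool_pos'][:2]-.0009*np.array([-np.sin(yaw),np.cos(yaw)]);z=o['tool_pos'][2]-.0117+.006
p=[*c,yaw];print('pred cover',p)
M=[(-.05,.033,z),(-.065,.05,z)]
print('pred top',((proj('top',T(p,M))-[225,145]+.5)*6).round(0).tolist(),'side',((proj('side',T(p,M))-[228,160]+.5)*6+[450,0]).round(0).tolist())
print(proj('top',[[*c,z],[c[0],c[1]+.002,z]]))
g=np.array(q[:2])+.0009*np.array([-np.sin(q[2]),np.cos(q[2])])
go(*g,.0475,q[2])
```

```text
pred cover [np.float64(0.5120618291912571), np.float64(-0.08563282552426638), np.float64(0.11557429879114622)]
pred top [[190.0, 395.0], [162.0, 424.0]] side [[568.0, 211.0], [535.0, 204.0]]
[[264.32489733 194.82282835]
 [263.73892484 194.8109056 ]]
t 8.2 pos [ 0.512  -0.0847  0.1463] tilt [-1.e-04  1.e-04 -1.e+00] d [ 1.  -1.4 98.8] spin 0.15 F [-0.2 -0.8 -1.6] op 0.0166
```

The measured hole and corner match the prediction to under 1 px. I descend to just above the pins.

>>> {"name": "servo_tool", "arguments": {"increments": [[0,1,-1.4,5,0.15],[0,0,0,10,0],[0,0,0,15,0],[0,0,0,15,0],[0,0,0,15,0],[0,0,0,10,0],[0,0,0,5,0],[0,0,0,2,0],[0,0,0,0,0],[0,0,0,0,0]]}}

```text
t: 9.45
tool_pos: [0.5107, -0.0847, 0.0699]
tool_rot: [2.093, 2.341, 0.001]
contact_force: [-0.9, -0.4, -1.7]
opening: 0.0169
grip_force: 49.2
```

```bash
python3 -c "
from h import *
go(.5104,-.0839,.0475,.1129)"
```

```text
t 9.45 pos [ 0.5107 -0.0847  0.0699] tilt [ 1.e-03 -3.e-04 -1.e+00] d [ 0.9 -0.3 22.4] spin -0.07 F [-0.9 -0.4 -1.7] op 0.0169
```

>>> {"name": "servo_tool", "arguments": {"increments": [[0,0.8,-0.2,1,0],[0,0,0,2,0],[0,0,0,2,0],[0,0,0,2,0],[0,0,0,1,0],[0,0,0,1,0],[0,0,0,1,0],[0,0,0,1,0],[0,0,0,0,0]]}}

```text
t: 10.58
tool_pos: [0.51, -0.0838, 0.0582]
tool_rot: [-2.094, -2.342, 0.0]
contact_force: [0.1, -0.3, -1.6]
opening: 0.017
grip_force: 49.2
```

```bash
python3 -c "
from h import *
go(.5104,-.0839,.0475,.1129)"
```

```text
t 10.57 pos [ 0.51   -0.0838  0.0582] tilt [-2.e-04  0.e+00 -1.e+00] d [-0.1  0.4 10.7] spin -0.07 F [ 0.1 -0.3 -1.6] op 0.017
```

>>> {"name": "servo_tool", "arguments": {"increments": [[0,0,0.3,1,0],[0,0,0,1,0],[0,0,0,1,0],[0,0,0,1,0],[0,0,0,1,0],[0,0,0,1,0],[0,0,0,1,0],[0,0,0,1,0],[0,0,0,1,0],[0,0,0,0,0]]}}

```text
t: 11.82
tool_pos: [0.5102, -0.0838, 0.0492]
tool_rot: [-2.094, -2.342, 0.0]
contact_force: [0.6, -0.6, -2.4]
opening: 0.0169
grip_force: 49.2
```

```bash
python3 -c "
from h import *
go(.5104,-.0839,.0467,.1129)"
```

```text
t 11.82 pos [ 0.5102 -0.0838  0.0492] tilt [-2.e-04  1.e-04 -1.e+00] d [-0.1  0.1  2.5] spin -0.07 F [ 0.6 -0.6 -2.4] op 0.0169
```

>>> {"name": "servo_tool", "arguments": {"increments": [[0,0,0,0.5,0],[0,0,0,0.5,0],[0,0,0,0.5,0],[0,0,0,0.4,0],[0,0,0,0,0]]}}

```text
t: 12.45
tool_pos: [0.5103, -0.0838, 0.0474]
tool_rot: [-2.094, -2.342, 0.0]
contact_force: [0.8, -0.2, -1.7]
opening: 0.017
grip_force: 49.2
```

>>> {"name": "servo_tool", "arguments": {"increments": [[0,0,0,0.4,0],[0,0,0,0,0]]}}

```text
t: 12.7
tool_pos: [0.5103, -0.0838, 0.047]
tool_rot: [-2.094, -2.342, 0.0]
contact_force: [-0.3, 0.6, -1.4]
opening: 0.0171
grip_force: 49.2
```

>>> {"name": "servo_tool", "arguments": {"increments": [[0,0,0,0.3,0],[0,0,0,0.3,0],[0,0,0,0,0]]}}

```text
t: 13.08
tool_pos: [0.5104, -0.0839, 0.0467]
tool_rot: [2.094, 2.342, 0.0]
contact_force: [-0.8, 0.6, 0.5]
opening: 0.0169
grip_force: 49.6
```

>>> {"name": "servo_tool", "arguments": {"increments": [[0.2,0,0,0.2,0],[0.22,0,0,0,0],[0.26,0,0,0,0],[0.32,0,0,0,0],[0.4,0,0,0,0],[0.5,0,0,0,0],[0.5,0,0,0,0]], "force": 20}}

```text
t: 13.95
tool_pos: [0.5103, -0.0838, 0.0462]
tool_rot: [2.094, 2.342, -0.0]
contact_force: [0.5, -0.2, -0.0]
opening: 0.0422
grip_force: 0.0
```

>>> {"name": "servo_tool", "arguments": {"increments": [[0.5,0,0,-2,0],[0.5,0,0,-5,0],[0.5,0,0,-10,0],[0.5,0,0,-20,0],[0.5,0,0,-40,0],[0.5,0,0,-60,0],[0.5,0,0,-60,0],[0.5,0,0,-60,0],[0.5,0,0,-20,0],[0.5,0,0,0,0]]}}

```text
t: 15.2
tool_pos: [0.5109, -0.084, 0.3254]
tool_rot: [2.091, 2.339, 0.003]
contact_force: [0.0, 1.1, -0.1]
opening: 0.0425
grip_force: 0.0
```

The plate is released. I move over and behind the lid, high up and with the fingers shut, then check the seating.

>>> {"name": "servo_tool", "arguments": {"increments": [[0,-10,0,0,0],[0,-20,0,0,0],[0,-30,0,0,0],[0,-30,0,0,0],[0,-30,0,0,0],[0,-30,0,0,0],[0,-30,0,0,0],[0,-20,0,0,0],[0,-10,0,0,0],[0,0,0,0,0],[0,0,0,0,0]]}}

```text
t: 16.58
tool_pos: [0.5338, -0.2918, 0.3233]
tool_rot: [-2.093, -2.343, -0.0]
contact_force: [0.1, -0.2, -0.3]
opening: 0.0
grip_force: 0.0
```

```bash
cat >> h.py <<'E'
q=np.array([.5105,-.0848,.1129])
def lidtcp(a,r=.165,w=.011):
    y=-.095+r*np.cos(a)-.008*np.sin(a)-w; z=.075+r*np.sin(a)+.008*np.cos(a)
    return y,z
def tip():
    o=get_obs();d=o['tool_pos'][:2]-q[:2];c,s=np.cos(q[2]),np.sin(q[2])
    print('t',round(o['t'],2),'tip in box mm',np.round([1000*(c*d[0]+s*d[1]),1000*(-s*d[0]+c*d[1]),1000*o['tool_pos'][2]],1),'F',o['contact_force'].round(1))
E
python3 - <<'E'
from h import *
tip();go(.5104,-.0839,.0467,.1129)
im=snap('top','pics/top2_raw.png')
cv2.imwrite('pics/m2.png',cv2.resize(im[150:235,228:328],None,fx=8,fy=7,interpolation=cv2.INTER_CUBIC))
z=.041
M=[(65,50),(65,-50),(-65,-50),(-65,50),(50,-33),(-50,33)]
print(((proj('top',T(q,[(x/1e3,y/1e3,z) for x,y in M]))-[228,150]+.5)*[8,7]).round().tolist())
E
```

```text
t 16.57 tip in box mm [-1.000e-01 -2.083e+02  3.233e+02] F [ 0.1 -0.2 -0.3]
t 16.57 pos [ 0.5338 -0.2918  0.3233] tilt [ 1.e-04  3.e-04 -1.e+00] d [209.1   0.  276.6] spin -0.02 F [ 0.1 -0.2 -0.3] op 0.0
[[164.0, 235.0], [379.0, 218.0], [407.0, 461.0], [190.0, 479.0], [345.0, 249.0], [224.0, 448.0]]
```

View pics/m2.png

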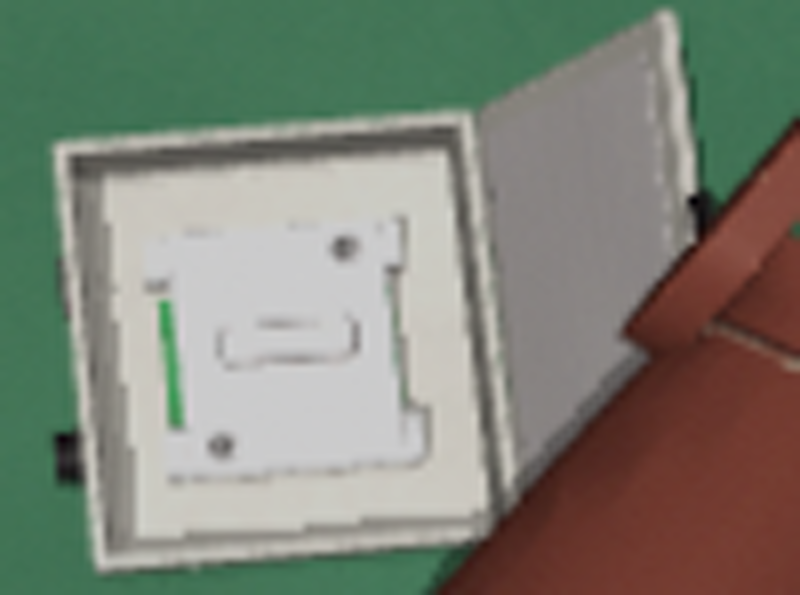

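The image shows it seated: both pins appear in the plate's holes at crop pixels (345,246) and (221,446), where the model predicts them, and the handle is central. A black latch sits on the lid's mid-edge, so I shift 50 mm along the box's x and go down behind the lid.

>>> {"name": "servo_tool", "arguments": {"increments": [[0,0,-15,0,0],[0,0,-20,0,0],[0,0,-15,10,0],[0,0,0,20,0],[0,0,0,25,0],[0,0,0,20,0],[0,0,0,8,0],[0,0,0,0,0],[0,0,0,0,0]]}}

```text
t: 17.75
tool_pos: [0.4846, -0.2984, 0.2413]
tool_rot: [2.093, 2.341, 0.0]
contact_force: [-0.9, 0.9, 0.2]
opening: -0.0002
grip_force: 0.0
```

Run:
```python
from h import *
tip()
for a in np.r_[1.5:.05:-.0725,0]: print(round(a,3),np.round(np.array(lidtcp(a))*1000,1))
```

```text
t 17.75 tip in box mm [ -49.8 -209.3  241.3] F [-0.9  0.9  0.2]
1.5 [-102.3  240.2]
1.428 [-90.4 239.5]
1.355 [-78.5 237.9]
1.282 [-66.8 235.5]
1.21 [-55.2 232.2]
1.138 [-44.  228.1]
1.065 [-33.1 223.2]
0.992 [-22.5 217.5]
0.92 [-12.4 211.1]
0.847 [ -2.8 204. ]
0.775 [  6.3 196.2]
0.702 [ 14.8 187.7]
0.63 [ 22.6 178.7]
0.557 [ 29.8 169.1]
0.485 [ 36.2 159. ]
0.412 [ 42.  148.5]
0.34 [ 46.9 137.6]
0.267 [ 51.  126.3]
0.195 [ 54.3 114.8]
0.122 [ 56.8 103.1]
0.0 [59. 83.]
```

>>> {"name": "servo_tool", "arguments": {"increments": [[0,7,0,0,0],[0,10,0,0,0],[0,10,0,0,0],[0,10,0,0,0],[0,10,0,0,0],[0,10,0,0,0],[0,10,0,0,0],[0,10,0,0,0],[0,10,0,0,0],[0,10,0,0,0],[0,10,0,1,0],[0,0,0,0,0]]}}

```text
t: 19.25
tool_pos: [0.4718, -0.1905, 0.2387]
tool_rot: [-2.092, -2.342, -0.001]
contact_force: [0.1, 0.3, -0.8]
opening: 0.0003
grip_force: 0.0
```

```bash
python3 -c "
from h import *
tip()"
```

```text
t 19.25 tip in box mm [ -50.3 -100.7  238.7] F [ 0.1  0.3 -0.8]
```

>>> {"name": "servo_tool", "arguments": {"increments": [[0,10,0,0,0],[0,12,0,1,0],[0,12,0,2.5,0],[0,11.5,0,3.3,0],[0,11,0,4,0],[0,11,0,5,0],[0,10.5,0,5.7,0],[0,10,0,6.4,0],[0,9.6,0,7,0],[0,9,0,7.8,0],[0,8.5,0,8.5,0],[0,0,0,0,0]]}}

```text
t: 20.75
tool_pos: [0.4584, -0.0765, 0.1865]
tool_rot: [-2.091, -2.341, 0.001]
contact_force: [-0.5, 0.2, 0.3]
opening: 0.0001
grip_force: 0.0
```

Run:
```python
from h import *
tip()
im=snap('top','pics/t3.png');s=snap('side','pics/s3.png')
cv2.imwrite('pics/m3.png',np.hstack([cv2.resize(im[145:245,215:315],(400,400)),cv2.resize(s[150:250,215:315],(400,400))]))
```

```text
t 20.75 tip in box mm [-50.8  14.1 186.5] F [-0.5  0.2  0.3]
```

View pics/m3.png

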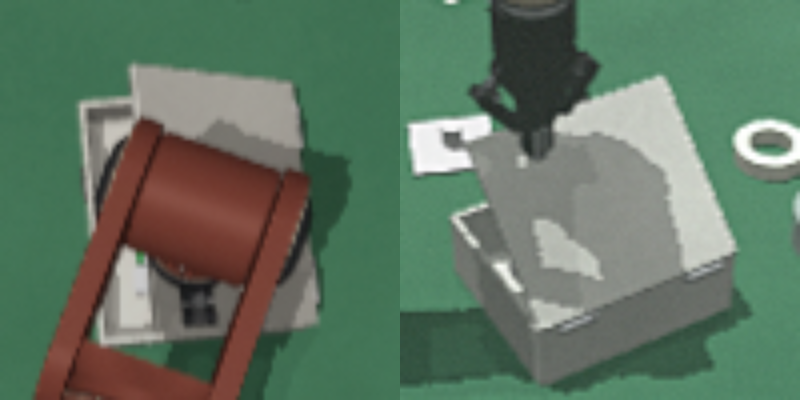

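The lid follows the fingertips: in the side half of the picture it is about half closed, with the tips on its face at (540,150). I carry on along the arc, more slowly towards the end.

>>> {"name": "servo_tool", "arguments": {"increments": [[0,8,0,8.5,0],[0,7,0,9.5,0],[0,6.5,0,10,0],[0,5.8,0,10.5,0],[0,5,0,11,0],[0,4,0,11,0],[0,3.3,0,11,0],[0,2,0,9,0],[0,1,0,7,0],[0,1,0,5,0],[0,0,0,4,0],[0,0,0,0,0]]}}

```text
t: 22.35
tool_pos: [0.4543, -0.0341, 0.0912]
tool_rot: [-2.094, -2.342, 0.0]
contact_force: [-0.6, -0.7, -0.8]
opening: 0.0003
grip_force: 0.0
```

```bash
python3 -c "
from h import *
tip()"
```

```text
t 22.35 tip in box mm [-50.1  56.7  91.2] F [-0.6 -0.7 -0.8]
```

>>> {"name": "servo_tool", "arguments": {"increments": [[0,0,0,2,0],[0,0,0,2,0],[0,0,0,2,0],[0,0,0,1,0],[0,0,0,1,0],[0,0,0,0.5,0],[0,0,0,0,0]]}}

```text
t: 23.22
tool_pos: [0.4544, -0.034, 0.083]
tool_rot: [2.094, 2.342, -0.0]
contact_force: [0.3, 0.1, 0.3]
opening: -0.0004
grip_force: 0.4
```

>>> {"name": "servo_tool", "arguments": {"increments": [[0,0,0,0.5,0],[0,0,0,0.5,0],[0,0,0,0.5,0],[0,0,0,0,0]]}}

```text
t: 23.72
tool_pos: [0.4545, -0.034, 0.0829]
tool_rot: [-2.093, -2.342, 0.001]
contact_force: [-5.0, 2.3, 10.1]
opening: 0.0004
grip_force: 5.0
```

The tip stopped at 82.9 mm with 10 N on it, so the lid is fully down. Backing off and checking.

>>> {"name": "servo_tool", "arguments": {"increments": [[0,0,0,-2,0],[0,0,0,-10,0],[0,0,0,-30,0],[0,0,0,-50,0],[0,0,0,-50,0],[0,50,-20,0,0],[0,60,-20,0,0],[0,60,-20,0,0],[0,60,0,0,0],[0,0,0,0,0],[0,0,0,0,0]]}}

```text
t: 25.1
tool_pos: [0.3697, 0.1864, 0.2236]
tool_rot: [2.093, 2.343, -0.001]
contact_force: [0.8, -0.3, -0.2]
opening: -0.0001
grip_force: 0.0
```

Run:
```python
from h import *
tip()
im=snap('top','pics/t4.png')
s=snap('side','pics/s4.png')
cv2.imwrite('pics/m4.png',np.vstack([np.hstack([cv2.resize(im[145:245,215:315],(400,400)),cv2.resize(s[150:250,215:315],(400,400))]),np.hstack([cv2.resize(im,(266,200)),cv2.resize(s,(534,200))])]))
M=[(x,y,.083) for x in(.11,-.11) for y in(-.095,.095)]
print(((proj('top',T(q,M))-[215,145])*4).round().tolist(),((proj('side',T(q,M))-[215,150])*4+[400,0]).round().tolist())
```

```text
t 25.1 tip in box mm [-109.4  285.4  223.6] F [ 0.8 -0.3 -0.2]
[[287.0, 81.0], [77.0, 100.0], [313.0, 323.0], [99.0, 343.0]] [[733.0, 244.0], [633.0, 141.0], [536.0, 323.0], [447.0, 207.0]]
```

View pics/m4.png

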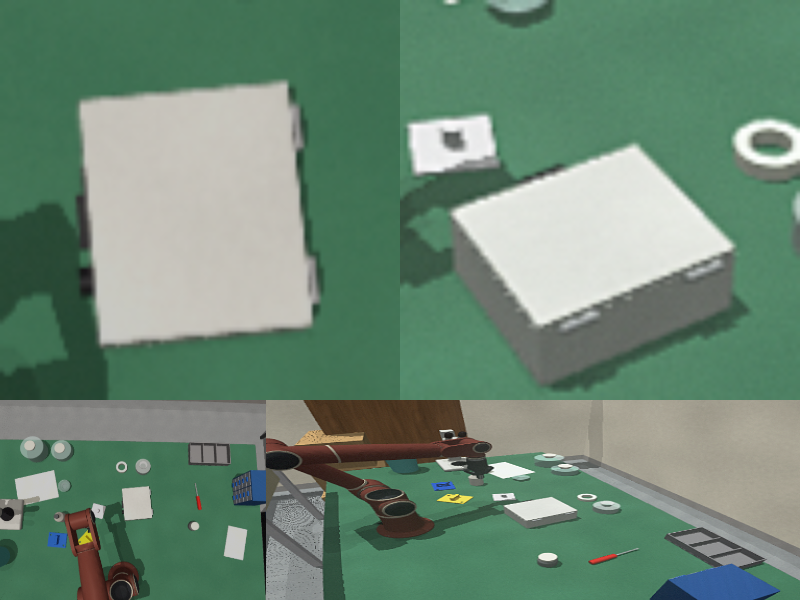

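The lid is fully closed: its corners match the closed-lid prediction in both views. The bystanders have not moved and the arm is clear.

```bash
python3 -c "
from station import *
print(finish_job())"
```

```text
the job is handed in; nothing more can be done
None
```

The cover plate is seated on both pins, the lid is fully closed, the bystanders were not moved, and the job was handed in at about 25 s of the 64 s allowed; no verdict was returned.

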